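# Fit the filter cassette into the solder-fume extractor

### The job

Fit the filter cassette into the open bay of the solder-fume extractor's white carrier: tip it so that its tongue hooks in under the lip, rotate its other edge down into the bay, and press that edge home until the orange spring catch has snapped over it; it is thin plastic, so feel your way in and do not force it while it is tipped (30 N at most). Let go with the cassette lying flat in its bay, and leave the wooden block, the green tin, the sanding block and the solder spool where they are.

Things in the scene. Friction and masses are not known exactly. Their poses are not given: they have to be found in the camera images.
- cassette: Loose filter cassette, 0.12 kg, starting flat on the bench, rib up, tongue roughly towards the robot. Rigid grey frame 110 (x) x 84 (y) x 12 mm with white pleats; orange tongue on its -x edge; orange grip rib across the middle, 12 mm thick (x), 52 mm long (y), from z = 12 to 48 mm. Origin: centre of the frame's underside; z up through the rib. 126 mm long with the tongue.
- tongue_tip (a point): Middle of the tongue's outer edge, 71 mm to -x of the cassette's origin, 2.5 mm above its underside; the tongue is 60 mm wide, 5 mm thick, flush with the underside, stands out 16 mm. It belongs in the slot at the carrier's -x end, which ends at a wall 72.5 mm from the carrier's middle; the lip covers its last 10 mm, underside 12, top 17 mm above the ledge, which runs 52 mm out from that wall.
- press_spot (a point): Point on the frame's top, 12 mm in from the middle of the free (+x) edge: a good place to press down with closed fingers. The carrier's far wall is 129 mm from the slot's end wall, 119 mm from the lip and 12 mm above the ledges, so the 126 mm cassette cannot go in flat: it enters tipped, tongue end low by 13 to 25 degrees (18 is comfortable).
- grip (a point): Middle of the rib, 40 mm above the cassette's underside, a good place to grip across the rib's 12 mm; axes of the cassette.
- extractor: Fume extractor: a dark base fixed to the bench, 204 x 112 x 19 mm, and clamped on it a white filter carrier, 166 x 112 mm, whose open top is the bay. The carrier's setting along the extractor's x varies by up to 14 mm either way and is in no reading: feel for it or look. Carrier walls 46 mm above the bench, lip 51, catch and its cheeks 62. Origin: on the bench under the base's centre; z up.
- bay (a point): Above the extractor's origin, 34 mm above the bench, level with the carrier's ledges, on which the cassette's underside rests when home; axes of the extractor. With the carrier in its middle setting the seated cassette's origin is here (within 1.5 mm); else it is up to 14 mm further to +x or -x. Then its x points along the extractor's, its top flush with the side walls. The bay is 90 mm wide (y).
- catch (a joint): Orange spring catch, 24 mm wide, middle of the far (+x) wall; slide in m: 0 = sprung out to its stop, up to 0.009 as it is pushed outwards (+x of the extractor). Its wedge nose overhangs the bay by 5.5 mm, 13 to 27 mm above the ledges; the cassette's free edge, pressed down there with some 10 to 20 N, pushes it back (spring 4 to 9 N), then it springs back over the edge.
- wood_block: Bystander: beech block 34 x 62 x 26 mm; origin under its centre.
- hinged_tin: Bystander: flat dark green tin 69 x 99 x 20 mm; origin under its centre.
- sanding_cork: Bystander: brown sanding block 38 x 74 x 25 mm; origin under its centre.
- solder_spool: Bystander: spool of solder, 48 mm across, 30 mm high; origin under its centre.

How it is judged (in metres and radians):
On the way:
1. the tongue is down in the near end of the bay, below the lip's level, while the cassette is still tipped (z of tongue_tip in the frame of bay below 0.012 m and x of tongue_tip in the frame of bay between -0.092 and -0.045 m and angle between cassette's own z axis and vertical above 0.1 rad), for 0.05 s.
At the end, for the whole second after the job is handed in: The cassette lies at rest in the bay, tongue towards the lip: its origin within 18 mm of the bay point along the extractor's x (the carrier's setting), 6 mm across and 3 mm in height, tilted less than 0.04 rad, and the catch sprung back to within 3 mm of its stop, over the cassette's free edge (x of cassette in the frame of bay between -0.018 and 0.018 m and y of cassette in the frame of bay between -0.006 and 0.006 m and z of cassette in the frame of bay between -0.003 and 0.003 m and angle between cassette's own z axis and vertical below 0.04 rad and x of tongue_tip in the frame of bay below -0.05 m and value of joint catch below 0.003 m and linear speed of cassette below 0.01 m/s); the robot touches nothing.
It fails at once if a bystander (wooden block, tin, sanding block, solder spool) is shifted by more than 30 mm (distance of any of wood_block, hinged_tin, sanding_cork, solder_spool from where it was at the start of the episode above 0.03 m).
It fails at once if the cassette is forced: while it is still tipped (more than 0.05 rad) it presses on the extractor with more than 35 N (contact force between cassette and extractor above 35 N and angle between cassette's own z axis and vertical above 0.05 rad).
It also fails if it takes over 51 s, if anything falls off the work surface, if the arm or the gripper's body presses on something with over 40 N, if the wrist force passes 120 N, or if a joint passes its speed limit or range.

### The arm

A 7-joint arm with a two-finger parallel gripper is mounted at the origin on a cart in front of the work surface, level with it; the furniture and walls round the work are solid. World frame = base frame: x ahead of the robot, y to its left, z up, the work surface at z = 0. Lengths are in mm, angles in rad, forces in N, time in s.
With the tool pointing down it reaches from about 400 to 875 mm from the base axis. Payload 6.5 kg.
Tool frame: the origin (TCP) lies at the very end of the fingers, on their centre line; the grasp point (between the pads) lies 19 mm behind it (pinch_z is the distance from the TCP to the grasp point, in mm); z points along the fingers, y is the line along which they close (so a half turn about z gives the same grasp; the last joint's range is limited). The gripper opens to 88 mm and grips with 3 to 60 N. Pads are 18 mm wide; open, the fingers measure 123 mm over their backs; the gripper's body (75 mm by 187 mm) begins 45 mm behind the grasp point.
Start: joints at [-0.066, 0.536, -0.004, 1.538, 0.003, 1.067, -0.071], TCP at [649.992, 0, 238.716] pointing down, gripper open.
Joint ranges: [-2.7, 2.7], [-0.37, 2.16], [-1.27, 1.26], [0.24, 2.4], [-1.31, 4.45], [0.19, 1.91], [-2.76, 2.76]. Speed limits (rad/s): [2.39, 2.39, 3.14, 3.14, 3.14, 3.14, 3.14].

### API

Orientations are given as a unit quaternion [w, x, y, z].
In Python, from rig import get_state, camera, camera_params, hand_in, pinch_z gives the robot as it stands.
- The arm moves only by the tool drive_tool, never from a script. Its argument "rows" is a list of rows, each a list of 3 entries, a list of its own where there are three numbers: the opening, from 0 (shut) to 1 (fully open), then the shift along the tool's x, y, z in cm, then the turn about the tool's z in degrees. In form: [[gripper, [dx, dy, dz], spin], ...]. A call has 1 to 12 rows; each row shifts and turns the commanded pose from where the row before left it, along the tool's axes as they then stand; what a row does not reach is not made up. A row lasts 1/12 s, in which the tool goes at most 41.7 mm and 7.16 degrees, less where a joint would pass 70% of its speed; a pose out of reach is approached as far as the arm can. A call with a gripper value outside its range is refused whole. The fingers move at their own pace and stop on an object; the grip force is fixed at half the most. Time passes only in rows, so rows that do not move let the fingers close. It gives the time, the measured TCP pose, the force, the opening and the grip force at its end, in the units of the state.
- get_state(): the state, without advancing time (a new reading comes with each control period).
- camera(name): name is "scene" or "side" or "wrist"; returns the picture (420x560x3 uint8, blue, green, red); there is no depth.
- camera_params(name): a dict with "camera_matrix" (3x3 intrinsics, pixels), "k1" (the pictures are not rectified: a ray, as slopes to the right and down, at radius r is drawn at 1 + k1 r^2 times it, then the intrinsics apply), "R" (3x3) and "t" (3): a world point X has camera coordinates R X + t. Camera axes: x right, y down, z forward; pixel columns grow to the right and rows downward; lengths in mm; the calibration is good to about 2 mm. A picture is of the moment at which its call begins: read the wrist's pose just before it. camera_params takes no time and is no camera call; for the wrist camera it gives the pose at the moment of the call.
- hand_in(): hands the job in; it is judged then, once.
The state is a dict: "time_s": time; "joints": joint angles; "joint_velocities": joint speeds; "joint_efforts": joint torques, N m; "tool_pos": TCP position; "eef_rot": TCP orientation; "force": force on the tool from outside, world axes, zero at the start; "wrist_torque": the same for the moment, N m; "finger_gap": opening from 0.0 (shut) to 1.0 (fully open); "grasp_force": force on a finger pad.
Only numpy, scipy, OpenCV 4.12 (cv2) and the standard library are available. Lean on these libraries where they do the work, as an engineer would, in place of code of your own. Each camera call takes 0.05 s, during which the arm holds its last target. There are 200 camera calls.

## Working session

There is one attempt and no reset: what is moved stays moved. The work goes in short steps, Python scripts to look and compute and a tool call to move; the robot and the scene stay as the last step left them, time stands still between calls to the robot, and variables do not carry over. Pictures are saved under pics/ and viewed, at most 10 in all, crops included, and the job is handed in when it is done.

Besides the shell and the picture viewer there is one more tool, called after "Request:" as name(argument=value, ...), one argument or row to a line, values as JSON. drive_tool: Moves the arm, as the interface text tells. Its arguments: {"type":"object","properties":{"rows":{"type":"array","items":{"type":"array"}}},"required":["rows"]}

```bash
mkdir -p pics; python3 - <<'E'
from rig import *
import cv2, numpy as np
s=get_state();print(s['time_s'],s['tool_pos'],s['eef_rot'],s['finger_gap'],pinch_z)
for n in ['scene','side','wrist']:
    p=camera_params(n);print(n,{k:np.round(v,3).tolist() for k,v in p.items()})
    cv2.imwrite(f'pics/{n}0.png',camera(n))
a=cv2.imread('pics/scene0.png');b=cv2.imread('pics/side0.png');
E
```

```text
0.0 [ 6.49389457e+02 -2.12217195e-02  2.37848652e+02] [-5.50408035e-04  7.07067159e-01  7.07145886e-01 -6.52457540e-04] 0.9994455053961947 18.700000000000003
scene {'camera_matrix': [[499.561, 0.0, 268.311], [0.0, 499.561, 209.717], [0.0, 0.0, 1.0]], 'k1': -0.08, 'R': [[0.795, -0.606, 0.003], [-0.349, -0.463, -0.815], [0.495, 0.647, -0.58]], 't': [-460.896, 243.61, 793.609]}
side {'camera_matrix': [[515.344, 0.0, 283.415], [0.0, 515.344, 203.995], [0.0, 0.0, 1.0]], 'k1': 0.055, 'R': [[0.991, -0.134, 0.006], [-0.067, -0.531, -0.845], [0.117, 0.836, -0.536]], 't': [-576.207, 86.921, 1166.444]}
wrist {'camera_matrix': [[320.267, 0.0, 285.443], [0.0, 320.267, 206.751], [0.0, 0.0, 1.0]], 'k1': -0.013, 'R': [[1.0, 0.001, -0.002], [0.001, -0.95, 0.313], [-0.001, -0.313, -0.95]], 't': [-648.373, -44.458, 391.46]}
```

View pics/scene0.png

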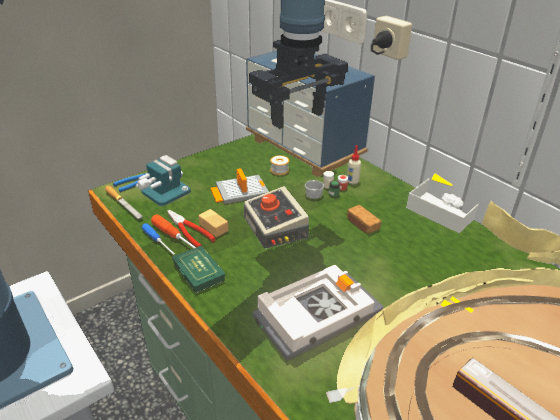

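View pics/side0.png

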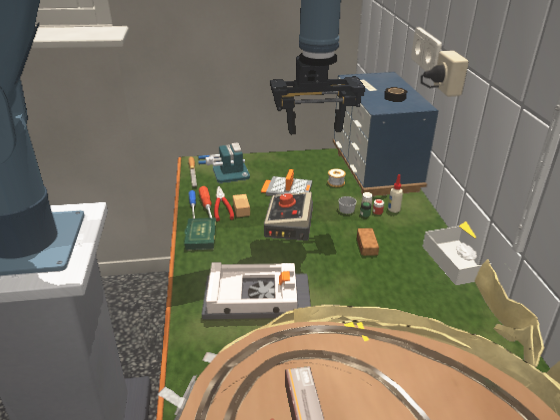

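View pics/wrist0.png

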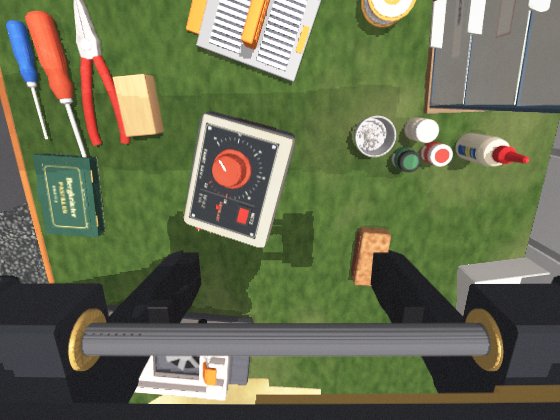

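The scene and side views show the cassette behind the red-knob station (scene ~(241,187), side ~(287,186)), with its tongue towards −x. The extractor is at scene (318,305) and side (257,288), with the catch at its +x end. The wrist view shows the rib at (257,20). The tool can't tilt, so I plan to grip the rib by its ends, along y, so the cassette can pivot between the pads. I'll zoom in first.

```bash
cat > h.py <<'E'
import numpy as np, cv2
from scipy.optimize import least_squares
from rig import *
def proj(p,X):
    c=np.atleast_2d(X)@np.array(p['R']).T+np.array(p['t']); s=c[:,:2]/c[:,2:]
    s=s*(1+p['k1']*(s**2).sum(1,keepdims=True)); K=np.array(p['camera_matrix'])
    return s*[K[0,0],K[1,1]]+K[:2,2]
def ray(p,uv):
    K=np.array(p['camera_matrix']); d=(np.array(uv,float)-K[:2,2])/[K[0,0],K[1,1]]; s=d.copy()
    for _ in range(20): s=d/(1+p['k1']*(s@s))
    R=np.array(p['R']); return -R.T@np.array(p['t']), R.T@np.r_[s,1]
def atz(p,uv,z):
    o,d=ray(p,uv); return o+d*(z-o[2])/d[2]
def tri(*obs):
    A=np.zeros((3,3));b=np.zeros(3);L=[]
    for p,uv in obs:
        o,d=ray(p,uv);d/=np.linalg.norm(d);M=np.eye(3)-np.outer(d,d);A+=M;b+=M@o;L.append((M,o))
    X=np.linalg.solve(A,b);return X,[round(float(np.linalg.norm(M@(X-o))),1) for M,o in L]
def crop(img,x,y,w,h,s): return cv2.resize(img[y:y+h,x:x+w],(int(w*s),int(h*s)),interpolation=cv2.INTER_CUBIC)
E
python3 - <<'E'
from h import *
a=cv2.imread('pics/scene0.png');b=cv2.imread('pics/side0.png')
o=np.vstack([np.hstack([crop(a,250,255,132,99,3),crop(b,195,240,132,99,3)]),np.hstack([crop(a,200,160,80,60,396/80),crop(b,250,155,80,60,396/80)])])
print(o.shape);cv2.imwrite('pics/c1.png',o)
E
```

```text
(594, 792, 3)
```

View pics/c1.png

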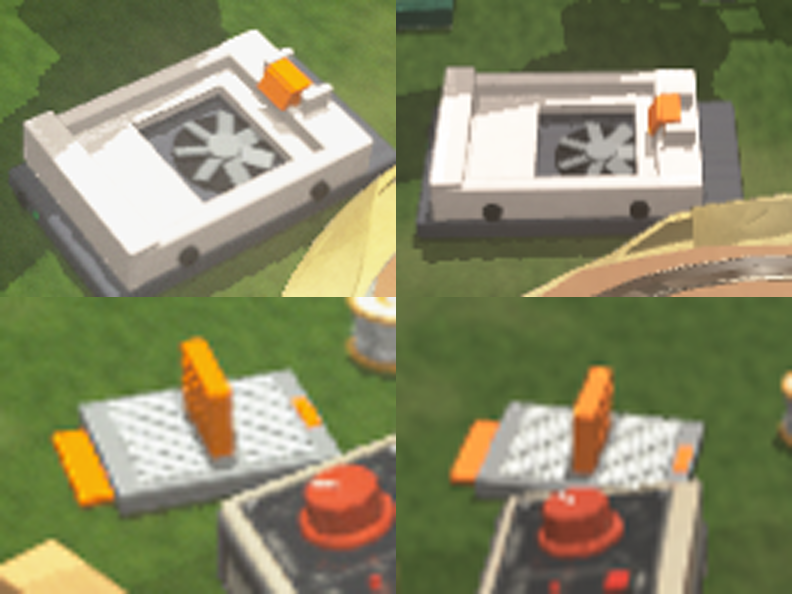

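```bash
cat > fit.py <<'E'
from h import *
P={n:camera_params(n) for n in('scene','side')}
S=lambda u,v:(250+u/3,255+v/3); T=lambda u,v:(195+(u-396)/3,240+v/3)
s=lambda u,v:(200+u/4.95,160+(v-297)/4.95); t=lambda u,v:(250+(u-396)/4.95,155+(v-297)/4.95)
cas=[('scene',s(80,402),(-55,42,12)),('scene',s(290,371),(55,42,12)),('scene',s(118,492),(-55,-42,12)),('scene',s(53,434),(-71,30,5)),('scene',s(80,499),(-71,-30,5)),
('side',t(514,403),(-55,42,12)),('side',t(703,422),(55,42,12)),('side',t(476,482),(-55,-42,12)),('side',t(472,421),(-71,30,5)),('side',t(452,477),(-71,-30,5))]
ext=[('scene',S(255,30),(83,56,46)),('scene',S(372,140),(83,-56,46)),('scene',S(24,124),(-83,56,51)),('scene',S(127,256),(-83,-56,46)),
('side',T(695,70),(83,56,46)),('side',T(702,187),(83,-56,46)),('side',T(446,68),(-83,56,51)),('side',T(431,188),(-83,-56,46))]
def fit(obs,g):
    def f(q):
        c,n=np.cos(q[3]),np.sin(q[3]);R=np.array([[c,-n,0],[n,c,0],[0,0,1]])
        return np.concatenate([(proj(P[k],R@np.array(X)+q[:3])[0]-uv) for k,uv,X in obs])
    r=least_squares(f,g,loss='soft_l1',x_scale=[1,1,1,.01]);print(np.round(r.x,3),'\n',np.round(r.fun.reshape(-1,2),1).tolist());return r.x
if __name__=='__main__':
    c=fit(cas,[620,280,0,0]);e=fit(ext,[560,0,0,0])
    print('rib tri',tri((P['scene'],s(193,341)),(P['side'],t(600,369))))
    # base +x end corners
    print('base +x', atz(P['side'],T(736,103),19), atz(P['scene'],S(8,172),19),atz(P['side'],T(416,220),19))
    for n,X in zip('ce',(c,e)): print(n,np.hypot(X[0],X[1]))
E
python3 fit.py
```

```text
[ 6.19937e+02  1.56611e+02 -3.88000e-01 -3.35000e-01] 
 [[-0.5, 0.4], [0.3, -0.6], [0.2, 0.7], [-0.2, -0.0], [0.0, 0.2], [-0.8, -0.1], [0.9, 0.2], [-0.1, -0.6], [1.0, -0.0], [-0.1, -0.2]]
[ 4.88059e+02 -2.51765e+02 -1.06500e+00 -1.13000e-01] 
 [[-0.3, -0.8], [0.4, 0.3], [-1.4, -1.1], [0.1, 1.5], [0.3, 0.1], [0.5, -0.0], [0.3, -0.4], [-0.4, 0.8]]
rib tri (array([625.7656056 , 176.15399223,  50.02433349]), [0.2, 0.2])
base +x [ 603.82156065 -211.79297413   19.        ] [ 400.06281453 -190.885535     19.        ] [ 389.11239656 -295.26071965   19.        ]
c 639.4133539486623
e 549.1694666191768
```

Request:
drive_tool(
  rows=[
    [1, [3.13, -0.59, 0], 0],
    [1, [3.13, -0.59, 0], 0],
    [1, [3.13, -0.59, 0], 0],
    [1, [3.13, -0.59, 0], 0],
    [1, [3.13, -0.59, 0], 0],
    [1, [0, 0, 0], 0],
  ],
)

```text
time_s: 0.65
tool_pos: [617.9, 165.8, 238.4]
eef_rot: [-0.003, 0.704, 0.711, 0.001]
force: [-0.4, 1.5, 0.6]
finger_gap: 0.996
grasp_force: 0.0
```

Request:
drive_tool(
  rows=[
    [1, [0, 0, 1], -7.08],
    [1, [0, 0, 1], -7.08],
    [1, [0, 0, 1], -7.08],
    [1, [0, 0, 1], -7.08],
    [1, [0, 0, 1], -7.08],
    [1, [0, 0, 1], -7.08],
    [1, [0, 0, 1], -7.08],
    [1, [0, 0, 1], -7.08],
    [1, [0, 0, 1], -7.08],
    [1, [0, 0, 1], -7.08],
    [1, [0, 0, 0], 0],
    [1, [0, 0, 0], 0],
  ],
)

```text
time_s: 1.65
tool_pos: [620.1, 156.0, 138.1]
eef_rot: [-0.001, 0.169, 0.986, -0.0]
force: [-1.2, -0.2, 0.2]
finger_gap: 0.998
grasp_force: 0.0
```

```bash
python3 - <<'E'
from h import *
s=get_state();print(s['time_s'],s['tool_pos'],s['eef_rot'],s['joints'])
p=camera_params('wrist');i=camera('wrist');cv2.imwrite('pics/w1.png',i)
import pickle;pickle.dump(p,open('w1.pkl','wb'))
c,n=np.cos(-.335),np.sin(-.335);R=np.array([[c,-n,0],[n,c,0],[0,0,1]])
for X in [(-6,26,48),(6,26,48),(-6,-26,48),(6,-26,48),(-55,42,12),(-55,-42,12),(-71,30,5)]: print(X,proj(p,R@np.array(X)+[620,156.6,0])[0].round())
E
```

```text
1.65 [620.09074328 156.04970247 138.13926624] [-7.45511753e-04  1.68713927e-01  9.85664761e-01 -1.82932199e-04] [-0.10392815  0.65491387 -0.30758281  1.62756454  0.23755619  0.89761257
  0.73090834]
(-6, 26, 48) [321. 204.]
(6, 26, 48) [320. 219.]
(-6, -26, 48) [254. 204.]
(6, -26, 48) [254. 219.]
(-55, 42, 12) [337. 135.]
(-55, -42, 12) [237. 135.]
(-71, 30, 5) [322. 115.]
```

View pics/w1.png

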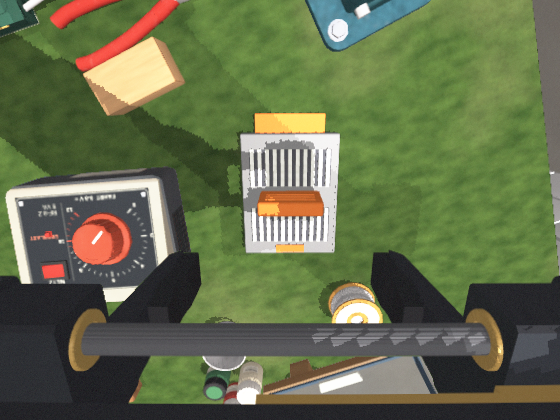

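The wrist view shows the frame's near corners at (243,134) and (340,134), the tongue at (290,123), and the rib at rows 192–216. This agrees with the fit to about 3 mm, to +y. I'll correct for that, descend and grip.

Request:
drive_tool(
  rows=[
    [1, [0.1, 0.35, 2.5], 0],
    [1, [0, 0, 2.5], 0],
    [1, [0, 0, 2.5], 0],
    [1, [0, 0, 2.2], 0],
    [1, [0, 0, 1.4], 0],
    [1, [0, 0, 0.6], 0],
    [1, [0, 0, 0], 0],
    [1, [0, 0, 0], 0],
  ],
)

```text
time_s: 2.37
tool_pos: [621.5, 160.4, 22.7]
eef_rot: [0.001, 0.167, 0.986, 0.0]
force: [0.2, 0.5, 0.4]
finger_gap: 1.005
grasp_force: 0.0
```

Request:
drive_tool(
  rows=[
    [0.5, [0, 0, 0], 0],
    [0.5, [0, 0, 0], 0],
    [0.5, [0, 0, 0], 0],
    [0.5, [0, 0, 0], 0],
    [0.5, [0, 0, 0], 0],
    [0.5, [0, 0, 0], 0],
    [0.5, [0, 0, 0], 0],
    [0.5, [0, 0, 0], 0],
  ],
)

```text
time_s: 3.03
tool_pos: [620.8, 160.1, 21.9]
eef_rot: [0.0, 0.167, 0.986, -0.0]
force: [-1.0, 0.1, 3.3]
finger_gap: 0.582
grasp_force: 30.0
```

Gripped: a gap of 51 mm matches the rib's length. Next I'll lift it, square it to the extractor and carry it to just outside the lip. There I'll tilt it by letting its free end rest on the lip's outer edge.

Request:
drive_tool(
  rows=[
    [0.5, [0, 0, -1], 0],
    [0.5, [0, 0, -2], 0],
    [0.5, [0, 0, -2.5], 0],
    [0.5, [0, 0, -2.5], 0],
    [0.5, [0, 0, -2], -4],
    [0.5, [0, 0, 0], -4.7],
    [0.5, [0, 0, 0], -4],
    [0.5, [0, 0, 0], 0],
  ],
)

```text
time_s: 3.7
tool_pos: [620.7, 159.9, 122.5]
eef_rot: [0.0, 0.056, 0.998, 0.0]
force: [1.0, 0.1, -2.8]
finger_gap: 0.584
grasp_force: 30.0
```

Request:
drive_tool(
  rows=[
    [0.5, [0.6, -1.3, 0], 0],
    [0.5, [1.3, -2.6, 0], 0],
    [0.5, [1.3, -2.6, 0], 0],
    [0.5, [1.3, -2.6, 0], 0],
    [0.5, [1.3, -2.6, 0], 0],
    [0.5, [1.3, -2.6, 0], 0],
    [0.5, [1.3, -2.6, 0], 0],
    [0.5, [1.3, -2.6, 0], 0],
    [0.5, [1.3, -2.6, 0], 0],
  ],
)

```text
time_s: 4.45
tool_pos: [485.3, -48.0, 121.8]
eef_rot: [-0.0, 0.058, 0.998, -0.0]
force: [1.5, 0.2, -1.6]
finger_gap: 0.586
grasp_force: 30.0
```

Request:
drive_tool(
  rows=[
    [0.5, [1.3, -2.6, 0], 0],
    [0.5, [1.3, -2.6, 0], 0],
    [0.5, [1.3, -2.6, 0], 0],
    [0.5, [1.3, -2.6, 0], 0],
    [0.5, [1.3, -2.6, 0], 0],
    [0.5, [1.3, -2.6, 0], 0],
    [0.5, [1.3, -2.6, 0], 0],
    [0.5, [1.3, -2.6, 0], 0],
    [0.5, [0, 0, 0], 0],
    [0.5, [0, 0, 0], 0],
    [0.5, [0, 0, 0], 0],
  ],
)

```text
time_s: 5.37
tool_pos: [359.9, -241.4, 121.8]
eef_rot: [0.0, 0.057, 0.998, 0.0]
force: [0.1, 0.2, -2.5]
finger_gap: 0.583
grasp_force: 30.0
```

Request:
drive_tool(
  rows=[
    [0.5, [0, 0.4, 1], 0],
    [0.5, [0, 0, 1.5], 0],
    [0.5, [0, 0, 1.2], 0],
    [0.5, [0, 0, 0.6], 0],
    [0.5, [0, 0, 0.2], 0],
    [0.5, [0, 0, 0], 0],
  ],
)

```text
time_s: 5.87
tool_pos: [360.3, -237.1, 76.6]
eef_rot: [-0.0, 0.056, 0.998, 0.0]
force: [-0.8, 0.2, -1.5]
finger_gap: 0.586
grasp_force: 30.0
```

Request:
drive_tool(
  rows=[
    [0.5, [0, 0, 0.2], 0],
    [0.5, [0, 0, 0.2], 0],
    [0.5, [0, 0, 0.2], 0],
  ],
)

```text
time_s: 6.12
tool_pos: [359.8, -238.0, 71.1]
eef_rot: [-0.0, 0.057, 0.998, -0.0]
force: [-3.6, 0.6, 7.0]
finger_gap: 0.587
grasp_force: 30.0
```

Request:
drive_tool(
  rows=[
    [0.5, [0, 0, 0.2], 0],
    [0.5, [0, 0, 0.2], 0],
    [0.5, [0, 0, 0], 0],
  ],
)

```text
time_s: 6.37
tool_pos: [357.9, -237.8, 66.5]
eef_rot: [-0.002, 0.057, 0.998, 0.0]
force: [-6.1, 0.1, 5.8]
finger_gap: 0.582
grasp_force: 30.0
```

```bash
python3 - <<'E'
from h import *
s=get_state();print(s['time_s'],s['tool_pos'],s['force'])
cv2.imwrite('pics/s2.png',camera('side'));cv2.imwrite('pics/sc2.png',camera('scene'))
o=np.hstack([crop(cv2.imread('pics/sc2.png'),150,200,200,200,2),crop(cv2.imread('pics/s2.png'),120,180,200,200,2)])
cv2.imwrite('pics/c2.png',o)
E
```

```text
6.3667 [ 357.87280005 -237.78044034   66.53410175] [-6.09051706  0.14752113  5.77858705]
```

View pics/c2.png

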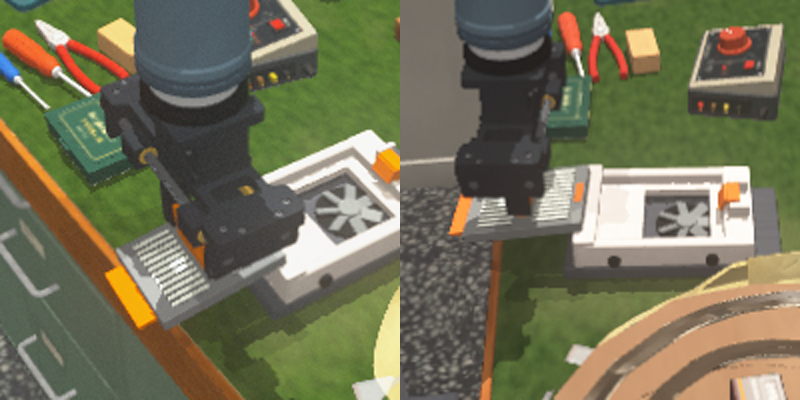

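The picture shows the free end on the lip, at side-crop (590,170–235), and the tongue end dropping, so the pivot works. I'll keep going.

Request:
drive_tool(
  rows=[
    [0.5, [0, 0, 0.2], 0],
    [0.5, [0, 0, 0.2], 0],
    [0.5, [0, 0, 0.1], 0],
    [0.5, [0, 0, 0], 0],
  ],
)

```text
time_s: 6.8
tool_pos: [357.2, -237.8, 61.5]
eef_rot: [-0.002, 0.057, 0.998, 0.0]
force: [-7.1, 0.9, 6.0]
finger_gap: 0.588
grasp_force: 30.0
```

```bash
python3 - <<'E'
from h import *
s=get_state();print(s['time_s'],s['tool_pos'],s['force'])
cv2.imwrite('pics/s3.png',camera('side'));cv2.imwrite('pics/sc3.png',camera('scene'))
o=np.hstack([crop(cv2.imread('pics/sc3.png'),200,260,130,195//1 if 0 else 160,3),crop(cv2.imread('pics/s3.png'),135,240,130,160,3)])
cv2.imwrite('pics/c3.png',o)
E
```

```text
6.8 [ 357.21128698 -237.80728285   61.49542541] [-7.12718613  0.91090352  6.04682066]
```

View pics/c3.png

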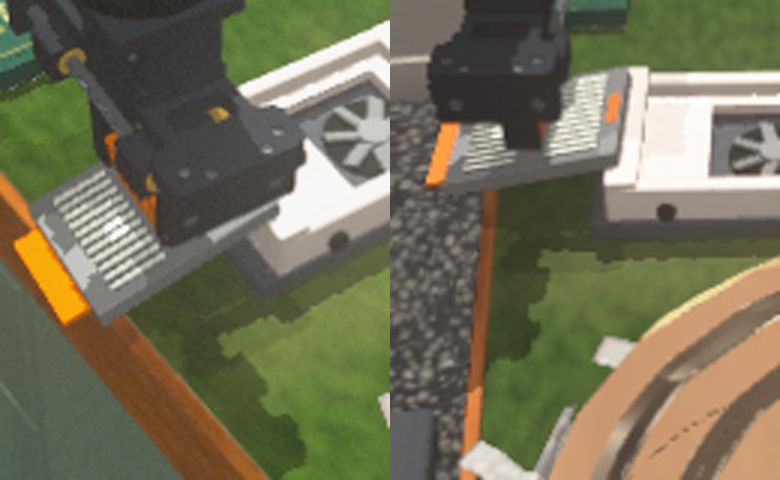

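```bash
python3 - <<'E'
from h import *
from scipy.spatial.transform import Rotation as Ro
P={n:camera_params(n) for n in('scene','side')}
S=lambda u,v:(200+u/3,260+v/3); T=lambda u,v:(135+(u-390)/3,240+v/3)
obs=[('scene',S(17,243),(-71,30,5)),('scene',S(68,322),(-71,-30,2.5)),('scene',S(33,207),(-55,42,12)),('scene',S(277,210),(55,-42,12)),
('side',T(429,184),(-71,-30,2.5)),('side',T(628,68),(55,42,12)),('side',T(612,158),(55,-42,12)),('side',T(441,185),(-55,-42,12)),('side',T(440,125),(-71,30,5))]
def f(q):
    R=Ro.from_euler('zy',[q[3],q[4]]).as_matrix()   # -tilt => tongue down
    return np.concatenate([proj(P[k],R@(np.array(X)-[0,0,40])+q[:3])[0]-uv for k,uv,X in obs])
r=least_squares(f,[357,-238,80,-.113,-.2],loss='soft_l1',x_scale=[1,1,1,.01,.01])
print(r.x.round(3),np.degrees(r.x[3:]).round(1),r.fun.reshape(-1,2).round(1).tolist())
E
```

```text
[ 3.53159e+02 -2.45219e+02  8.21630e+01 -1.35000e-01 -2.27000e-01] [ -7.8 -13. ] [[-0.4, -0.1], [-0.7, 2.4], [-1.2, -0.9], [2.8, -1.0], [-1.3, 1.8], [0.5, -0.3], [0.7, 0.3], [-0.3, 1.2], [1.4, -1.6]]
```

Request:
drive_tool(
  rows=[
    [0.5, [0, 0, 0.15], 0],
    [0.5, [0, 0, 0.13], 0],
    [0.5, [0, 0, 0], 0],
  ],
)

```text
time_s: 7.15
tool_pos: [356.8, -237.7, 58.6]
eef_rot: [-0.003, 0.057, 0.998, 0.0]
force: [-6.7, 0.9, 5.9]
finger_gap: 0.586
grasp_force: 30.0
```

Request:
drive_tool(
  rows=[
    [0.5, [0, 0, -1], 0],
    [0.5, [0, 0, -2], 0],
    [0.5, [0, 0, -2], 0],
    [0.5, [-1, 0, 0], 0],
    [0.5, [-2.5, 0, 0], 0],
    [0.5, [-2.5, 0, 0], 0],
    [0.5, [-2.5, 0, 0], 0],
    [0.5, [-2.5, 0, 0], 0],
    [0.5, [-2, 0, 0], 0],
    [0.5, [0, 0, 0], 0],
    [0.5, [0, 0, 0], 0],
  ],
)

```text
time_s: 8.07
tool_pos: [490.4, -252.3, 108.5]
eef_rot: [0.0, 0.056, 0.998, 0.0]
force: [-0.6, -0.4, -2.6]
finger_gap: 0.586
grasp_force: 30.0
```

```bash
python3 - <<'E'
from h import *
import pickle
s=get_state();print(s['time_s'],s['tool_pos'],s['force'])
pickle.dump(camera_params('wrist'),open('w4.pkl','wb'));cv2.imwrite('pics/w4.png',camera('wrist'))
cv2.imwrite('pics/s4.png',camera('side'));cv2.imwrite('pics/sc4.png',camera('scene'))
o=np.vstack([np.hstack([crop(cv2.imread('pics/sc4.png'),240,215,150,120,2.65),crop(cv2.imread('pics/s4.png'),190,200,150,120,2.65)]),crop(cv2.imread('pics/w4.png'),80,0,400,140,794/400)])
print(o.shape);cv2.imwrite('pics/c4.png',o)
E
```

```text
8.0667 [ 490.44279104 -252.2518401   108.506799  ] [-0.62259828 -0.3669486  -2.6161438 ]
(595, 794, 3)
```

View pics/c4.png

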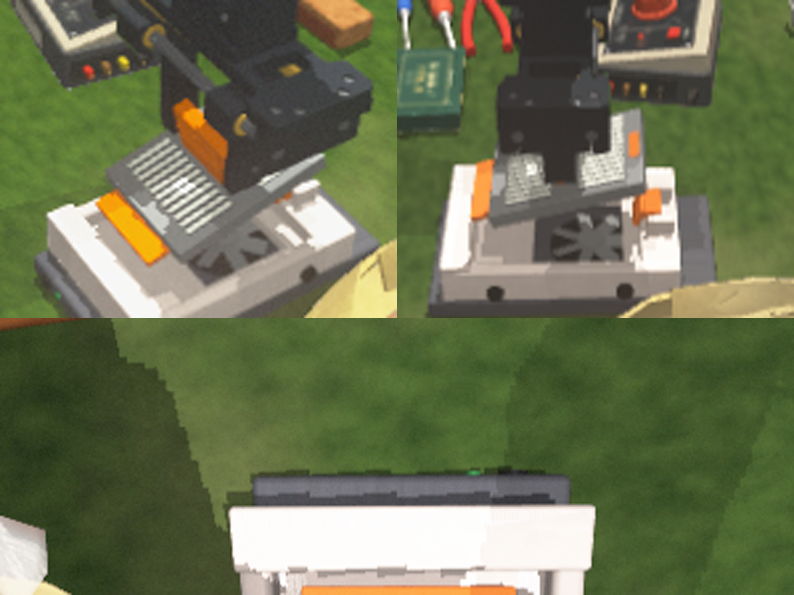

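```bash
python3 - <<'E'
from h import *
import pickle
p=pickle.load(open('w4.pkl','rb'))
k=400/794; W=lambda u,v:(80+u*k,(v-318)*k)
tp=np.array([490.44,-252.25]); th=2*np.arctan2(.998,.0565); X=np.array([np.cos(th),np.sin(th)]);Y=np.array([np.sin(th),-np.cos(th)])
def rel(uv,z): q=atz(p,uv,z); return q.round(1),'tool xy',(np.array([X,Y])@(q[:2]-tp)).round(1)
for n,uv,z in [('lipL',W(229.5,507),51),('lipR',W(596,507),51),('lip in L',W(240,570),51),('lip in R',W(586,570),51),('tongL',W(302,587),46),('tongR',W(516,587),46),('baseL',W(252,479),19),('baseR',W(569,479),19)]: print(n,np.round(uv,1),*rel(uv,z))
i=cv2.imread('pics/w4.png');cv2.imwrite('pics/c5.png',crop(i,170,70,240,180,3.3))
E
```

```text
lipL [195.6  95.2] [ 399.2 -297.2   51. ] tool xy [ 85.6 -54.9]
lipR [380.3  95.2] [ 411.6 -186.4   51. ] tool xy [85.7 56.5]
lip in L [200.9 127. ] [ 418.  -297.5   51. ] tool xy [ 66.9 -53.2]
lip in R [375.2 127. ] [ 430.  -189.9   51. ] tool xy [67.1 55.1]
tongL [232.1 135.5] [ 425.7 -280.    46. ] tool xy [ 61.2 -34.8]
tongR [339.9 135.5] [ 433.4 -211.2   46. ] tool xy [61.3 34.3]
baseL [207.   81.1] [ 389.5 -296.    19. ] tool xy [ 95.4 -54.8]
baseR [366.6  81.1] [ 401.8 -186.6   19. ] tool xy [95.5 55.3]
```

View pics/c5.png

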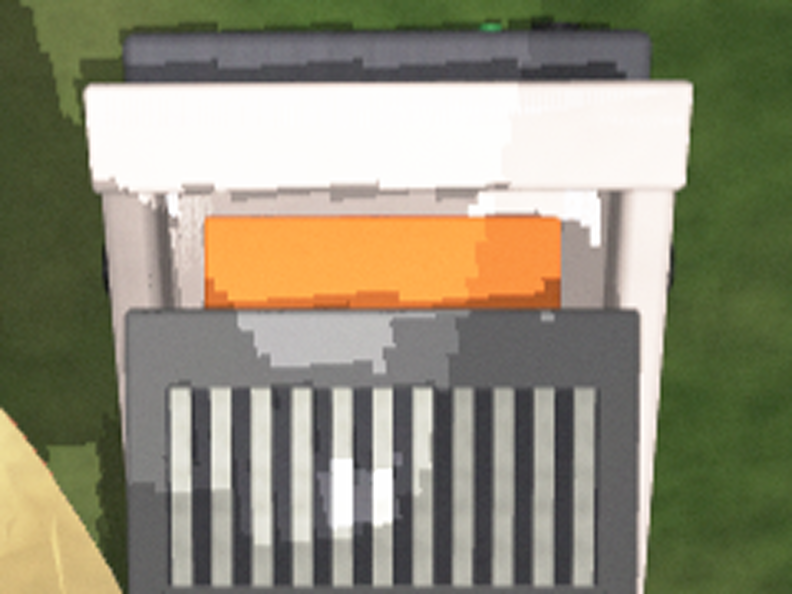

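The wrist view shows the tongue at crop (205–560, 215), square to the lip at (85–690, 188). The lip width checks at 111.4 mm against 112, and the tongue is about 1 mm off in y and about 11 mm clear of the lip. I'll go down now.

Request:
drive_tool(
  rows=[
    [0.5, [0, 0.1, 0.8], 0],
    [0.5, [0, 0, 0.8], 0],
    [0.5, [0, 0, 0.6], 0],
    [0.5, [0, 0, 0.4], 0],
    [0.5, [0, 0, 0.2], 0],
    [0.5, [0, 0, 0], 0],
  ],
)

```text
time_s: 8.72
tool_pos: [488.7, -251.4, 80.2]
eef_rot: [-0.001, 0.057, 0.998, 0.0]
force: [0.0, -0.2, -1.5]
finger_gap: 0.587
grasp_force: 30.0
```

Request:
drive_tool(
  rows=[
    [0.5, [0, 0, 0.15], 0],
    [0.5, [0, 0, 0.1], 0],
    [0.5, [0, 0, 0], 0],
  ],
)

```text
time_s: 8.97
tool_pos: [489.2, -251.7, 78.4]
eef_rot: [-0.0, 0.057, 0.998, -0.0]
force: [-0.0, 0.6, -1.7]
finger_gap: 0.587
grasp_force: 30.0
```

Request:
drive_tool(
  rows=[
    [0.5, [0.4, 0, 0], 0],
    [0.5, [0.5, 0, 0], 0],
    [0.5, [0.4, 0, 0], 0],
    [0.5, [0.2, 0, 0], 0],
    [0.5, [0, 0, 0], 0],
  ],
)

```text
time_s: 9.38
tool_pos: [476.5, -250.2, 79.5]
eef_rot: [0.003, 0.056, 0.998, -0.0]
force: [5.6, -0.4, -2.5]
finger_gap: 0.587
grasp_force: 30.0
```

```bash
python3 - <<'E'
from h import *
s=get_state();print(s['time_s'],s['tool_pos'],s['force'])
a=camera('wrist');b=camera('scene');c=camera('side')
for n,i in zip(('w6','sc6','s6'),(a,b,c)): cv2.imwrite(f'pics/{n}.png',i)
o=np.vstack([np.hstack([crop(b,240,215,150,120,2.65),crop(c,190,200,150,120,2.65)]),crop(a,170,70,240,80,794/240)])
print(o.shape);cv2.imwrite('pics/c6.png',o)
E
```

```text
9.3833 [ 476.54656147 -250.15148587   79.47722667] [ 5.55147441 -0.39367481 -2.52980976]
(582, 794, 3)
```

View pics/c6.png

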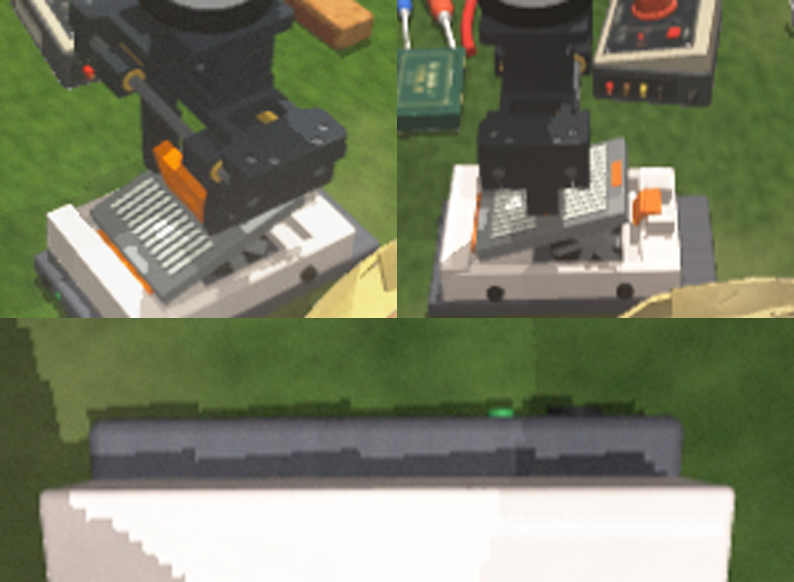

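The tongue is hooked under the lip: only a thin orange strip shows at scene-crop (97–150, 232–290). There's a light 5.6 N contact. I'll lower gently to find the ledge.

Request:
drive_tool(
  rows=[
    [0.5, [-0.15, 0, 0.15], 0],
    [0.5, [0, 0, 0.15], 0],
    [0.5, [0, 0, 0.1], 0],
    [0.5, [0, 0, 0], 0],
  ],
)

```text
time_s: 9.87
tool_pos: [477.1, -250.4, 74.8]
eef_rot: [0.001, 0.056, 0.998, -0.0]
force: [6.1, 0.1, 0.9]
finger_gap: 0.586
grasp_force: 30.0
```

Request:
drive_tool(
  rows=[
    [0.5, [0.2, 0, 0], 0],
    [0.5, [0.1, 0, 0], 0],
    [0.5, [0, 0, 0], 0],
  ],
)

```text
time_s: 10.12
tool_pos: [476.4, -250.3, 75.7]
eef_rot: [0.004, 0.056, 0.998, -0.001]
force: [7.9, -0.7, 0.5]
finger_gap: 0.586
grasp_force: 30.0
```

Request:
drive_tool(
  rows=[
    [0.5, [-0.3, 0, 0.1], 0],
    [0.5, [-0.2, 0, 0.15], 0],
    [0.5, [-0.2, 0, 0.2], 0],
    [0.5, [-0.15, 0, 0.15], 0],
    [0.5, [0, 0, 0], 0],
  ],
)

```text
time_s: 10.53
tool_pos: [481.4, -250.9, 68.3]
eef_rot: [-0.0, 0.057, 0.998, -0.0]
force: [3.7, -0.3, 3.9]
finger_gap: 0.588
grasp_force: 30.0
```

The free edge should now be on the catch nose, at about 11–12° of tilt. I'll let go, rise and go to the press spot with closed fingers.

Request:
drive_tool(
  rows=[
    [0.8, [0, 0, 0], 0],
    [0.9, [0, 0, 0], 0],
    [0.9, [0, 0, 0], 0],
    [0.9, [0, 0, 0], 0],
    [0.9, [0, 0, -1], 0],
    [0.9, [0, 0, -2], 0],
    [0.9, [0, 0, -2], 0],
    [0.9, [0, 0, 0], 0],
  ],
)

```text
time_s: 11.2
tool_pos: [483.3, -251.6, 122.2]
eef_rot: [0.002, 0.057, 0.998, -0.001]
force: [0.6, -0.3, 0.2]
finger_gap: 0.901
grasp_force: 0.0
```

Request:
drive_tool(
  rows=[
    [0, [-1, 0, 0], 0],
    [0, [-2, 0, 0], 0],
    [0, [-1.5, 0, 0], 0],
    [0, [0, 0, 0], 0],
    [0, [0, 0, 0], 0],
    [0, [0, 0, 0], 0],
    [0, [0, 0, 0], 0],
    [0, [0, 0, 0], 0],
    [0, [0, 0, 0], 0],
    [0, [0, 0, 0], 0],
  ],
)

```text
time_s: 12.03
tool_pos: [525.7, -255.9, 118.4]
eef_rot: [-0.0, 0.057, 0.998, -0.0]
force: [-0.1, -0.3, -0.1]
finger_gap: 0.162
grasp_force: 0.0
```

```bash
cat > chk.py <<'E'
from h import *
from scipy.spatial.transform import Rotation as Ro
s=get_state();print(s['time_s'],s['tool_pos'],s['finger_gap'])
p=camera_params('wrist');i=camera('wrist');cv2.imwrite('pics/w%d.png'%(s['time_s']*10),i)
h=cv2.cvtColor(i,cv2.COLOR_BGR2HSV);m=cv2.inRange(h,(5,160,90),(22,255,255))
n,l,st,ce=cv2.connectedComponentsWithStats(m)
for k in range(1,n):
    if st[k][4]>60: print('orange box u,v,w,h,area',st[k].tolist())
for th in (0,4,8,12,16):
    R=Ro.from_euler('zy',[-6.5,-th],degrees=True).as_matrix(); tip=np.array([487,-252,34])+Ro.from_euler('z',-6.5,degrees=True).as_matrix()@[-71.5,0,0]
    X=[(65,-26,48),(65,26,48),(77,-26,48),(65,-26,12),(118,-6,12)]
    print(th,[proj(p,R@np.array(x)+tip)[0].round().tolist() for x in X])
E
python3 chk.py
```

```text
12.0333 [ 525.6572909  -255.90572286  118.44683422] 0.16245110872232843
orange box u,v,w,h,area [240, 69, 92, 8, 729]
orange box u,v,w,h,area [240, 155, 93, 25, 2189]
orange box u,v,w,h,area [268, 233, 37, 9, 333]
orange box u,v,w,h,area [271, 244, 34, 27, 821]
0 [[241.0, 168.0], [331.0, 168.0], [242.0, 188.0], [248.0, 158.0], [277.0, 229.0]]
4 [[239.0, 163.0], [331.0, 164.0], [240.0, 184.0], [247.0, 157.0], [277.0, 232.0]]
8 [[237.0, 158.0], [332.0, 158.0], [237.0, 180.0], [246.0, 156.0], [276.0, 234.0]]
12 [[235.0, 151.0], [332.0, 152.0], [235.0, 174.0], [245.0, 155.0], [276.0, 236.0]]
16 [[232.0, 144.0], [333.0, 144.0], [232.0, 167.0], [244.0, 153.0], [275.0, 237.0]]
```

Request:
drive_tool(
  rows=[
    [0, [0, 0, 1.2], 0],
    [0, [0, 0, 1.6], 0],
    [0, [0, 0, 1.2], 0],
    [0, [0, 0, 0.6], 0],
    [0, [0, 0, 0.3], 0],
    [0, [0, 0, 0.2], 0],
    [0, [0, 0, 0], 0],
    [0, [0, 0, 0], 0],
  ],
)

```text
time_s: 12.75
tool_pos: [526.4, -255.9, 67.8]
eef_rot: [0.0, 0.057, 0.998, -0.0]
force: [0.6, 0.2, -0.9]
finger_gap: 0.004
grasp_force: 0.0
```

Request:
drive_tool(
  rows=[
    [0, [0, 0, 0.15], 0],
    [0, [0, 0, 0.15], 0],
    [0, [0, 0, 0], 0],
  ],
)

```text
time_s: 13.0
tool_pos: [526.0, -255.9, 64.4]
eef_rot: [0.0, 0.057, 0.998, -0.0]
force: [0.1, 0.3, 0.1]
finger_gap: 0.007
grasp_force: 0.0
```

Request:
drive_tool(
  rows=[
    [0, [0, 0, 0.15], 0],
    [0, [0, 0, 0.1], 0],
    [0, [0, 0, 0], 0],
  ],
)

```text
time_s: 13.25
tool_pos: [526.1, -255.9, 61.9]
eef_rot: [0.0, 0.057, 0.998, -0.0]
force: [0.6, 0.6, 0.5]
finger_gap: 0.007
grasp_force: 0.5
```

Request:
drive_tool(
  rows=[
    [0, [0, 0, 0.15], 0],
    [0, [0, 0, 0.1], 0],
    [0, [0, 0, 0], 0],
  ],
)

```text
time_s: 13.5
tool_pos: [526.2, -255.9, 59.5]
eef_rot: [0.0, 0.057, 0.998, -0.0]
force: [-0.1, -0.1, 0.1]
finger_gap: 0.001
grasp_force: 0.0
```

Request:
drive_tool(
  rows=[
    [0, [0, 0, 0.15], 0],
    [0, [0, 0, 0.1], 0],
    [0, [0, 0, 0], 0],
  ],
)

```text
time_s: 13.75
tool_pos: [526.3, -255.8, 56.8]
eef_rot: [0.0, 0.057, 0.998, 0.0]
force: [0.8, 0.1, 1.4]
finger_gap: 0.006
grasp_force: 0.4
```

Request:
drive_tool(
  rows=[
    [0, [0, 0, 0.1], 0],
    [0, [0, 0, 0.1], 0],
    [0, [0, 0, 0], 0],
  ],
)

```text
time_s: 14.0
tool_pos: [526.2, -255.8, 54.8]
eef_rot: [0.0, 0.057, 0.998, 0.0]
force: [0.4, 0.7, 0.9]
finger_gap: 0.002
grasp_force: 0.6
```

```bash
python3 chk.py
```

```text
14.0 [ 526.18412394 -255.77655087   54.82131315] 0.0016265673692130974
orange box u,v,w,h,area [221, 53, 129, 14, 1772]
orange box u,v,w,h,area [218, 177, 137, 44, 5584]
0 [[219.0, 199.0], [352.0, 199.0], [220.0, 227.0], [233.0, 178.0], [274.0, 272.0]]
4 [[215.0, 193.0], [354.0, 194.0], [216.0, 224.0], [231.0, 178.0], [274.0, 278.0]]
8 [[210.0, 186.0], [356.0, 187.0], [212.0, 219.0], [229.0, 177.0], [273.0, 284.0]]
12 [[206.0, 177.0], [358.0, 178.0], [207.0, 212.0], [227.0, 176.0], [271.0, 289.0]]
16 [[201.0, 167.0], [360.0, 167.0], [201.0, 203.0], [225.0, 174.0], [270.0, 293.0]]
```

Request:
drive_tool(
  rows=[
    [0, [0, 0, 0.1], 0],
    [0, [0, 0, 0.1], 0],
    [0, [0, 0, 0], 0],
  ],
)

```text
time_s: 14.3
tool_pos: [526.1, -255.8, 52.8]
eef_rot: [0.0, 0.057, 0.998, -0.0]
force: [1.7, -0.9, 1.5]
finger_gap: 0.004
grasp_force: 0.7
```

Request:
drive_tool(
  rows=[
    [0, [0, 0, 0.1], 0],
    [0, [0, 0, 0.1], 0],
    [0, [0, 0, 0], 0],
  ],
)

```text
time_s: 14.55
tool_pos: [526.1, -255.8, 50.8]
eef_rot: [0.0, 0.057, 0.998, 0.0]
force: [1.8, -1.5, 1.8]
finger_gap: 0.006
grasp_force: 0.8
```

Request:
drive_tool(
  rows=[
    [0, [0, 0, 0.1], 0],
    [0, [0, 0, 0.1], 0],
    [0, [0, 0, 0], 0],
  ],
)

```text
time_s: 14.8
tool_pos: [525.4, -255.7, 48.5]
eef_rot: [-0.001, 0.057, 0.998, 0.0]
force: [-0.3, 1.5, -0.6]
finger_gap: 0.006
grasp_force: 0.0
```

Request:
drive_tool(
  rows=[
    [0, [0, 0, 0.1], 0],
    [0, [0, 0, 0.1], 0],
    [0, [0, 0, 0], 0],
  ],
)

```text
time_s: 15.05
tool_pos: [525.3, -255.8, 46.6]
eef_rot: [-0.001, 0.057, 0.998, 0.0]
force: [0.3, 0.7, -0.3]
finger_gap: 0.001
grasp_force: 0.0
```

Request:
drive_tool(
  rows=[
    [0, [0, 0, 0.1], 0],
    [0, [0, 0, 0.1], 0],
    [0, [0, 0, 0], 0],
  ],
)

```text
time_s: 15.3
tool_pos: [525.5, -255.8, 46.4]
eef_rot: [-0.001, 0.057, 0.998, -0.0]
force: [-7.0, 3.0, 19.4]
finger_gap: 0.006
grasp_force: 9.7
```

```bash
python3 chk.py
```

```text
15.3 [ 525.51006051 -255.84840303   46.40754714] 0.005814726129210642
orange box u,v,w,h,area [218, 51, 135, 18, 2170]
orange box u,v,w,h,area [217, 182, 140, 51, 6597]
0 [[214.0, 207.0], [357.0, 207.0], [217.0, 237.0], [231.0, 183.0], [274.0, 282.0]]
4 [[210.0, 201.0], [359.0, 202.0], [212.0, 234.0], [229.0, 183.0], [273.0, 288.0]]
8 [[205.0, 194.0], [361.0, 195.0], [207.0, 229.0], [227.0, 183.0], [272.0, 295.0]]
12 [[200.0, 185.0], [364.0, 186.0], [201.0, 222.0], [224.0, 182.0], [271.0, 300.0]]
16 [[195.0, 174.0], [366.0, 175.0], [195.0, 213.0], [222.0, 180.0], [269.0, 305.0]]
```

Hard stop at z = 46.4 mm with 19 N, which is flush with the walls. I'll rise and check the catch.

Request:
drive_tool(
  rows=[
    [0, [0, 0, 0.03], 0],
    [0, [0, 0, 0], 0],
    [0, [0, 0, -1], 0],
    [0, [0, 0, -2], 0],
    [0, [0, 0, -3], 0],
    [0, [0, 0, -1.2], 0],
    [0, [0, 0, 0], 0],
    [0, [0, 0, 0], 0],
    [0, [0, 0, 0], 0],
  ],
)

```text
time_s: 16.1
tool_pos: [525.2, -255.6, 115.4]
eef_rot: [-0.001, 0.057, 0.998, 0.0]
force: [0.5, -0.9, 0.1]
finger_gap: 0.007
grasp_force: 0.0
```

```bash
python3 chk.py; python3 - <<'E'
from h import *
def orange(i,x0,y0,x1,y1):
    h=cv2.cvtColor(i,cv2.COLOR_BGR2HSV);m=cv2.inRange(h,(5,160,90),(22,255,255));k=np.zeros_like(m);k[y0:y1,x0:x1]=m[y0:y1,x0:x1]
    n,l,st,ce=cv2.connectedComponentsWithStats(k);return [(st[j].tolist(),ce[j].round(1).tolist()) for j in range(1,n) if st[j][4]>12]
for n in('scene','side'):
    a=cv2.imread(f'pics/{n}0.png');b=camera(n);r=(320,265,365,300) if n=='scene' else (270,262,305,292)
    print(n,'before',orange(a,*r),'now',orange(b,*r))
E
```

```text
16.1 [ 525.16081792 -255.61897356  115.40790176] 0.006572681090460008
orange box u,v,w,h,area [239, 69, 92, 11, 933]
orange box u,v,w,h,area [241, 158, 90, 30, 2465]
orange box u,v,w,h,area [269, 230, 35, 43, 795]
0 [[240.0, 170.0], [331.0, 170.0], [241.0, 190.0], [247.0, 159.0], [277.0, 232.0]]
4 [[238.0, 165.0], [331.0, 166.0], [238.0, 187.0], [246.0, 159.0], [277.0, 235.0]]
8 [[236.0, 160.0], [332.0, 160.0], [236.0, 182.0], [245.0, 158.0], [276.0, 237.0]]
12 [[233.0, 153.0], [333.0, 154.0], [234.0, 176.0], [244.0, 157.0], [275.0, 239.0]]
16 [[231.0, 146.0], [333.0, 146.0], [231.0, 170.0], [243.0, 155.0], [274.0, 240.0]]
scene before [([336, 274, 18, 18, 171], [344.0, 282.2])] now [([333, 274, 21, 20, 229], [342.8, 283.7]), ([320, 286, 7, 14, 76], [322.6, 293.9])]
side before [([279, 272, 11, 13, 92], [283.7, 276.8])] now [([276, 272, 14, 14, 120], [282.3, 277.7])]
```

```bash
python3 -c "
from rig import *
print(hand_in())"
```

```text
the job is handed in; nothing more can be done
None
```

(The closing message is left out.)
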